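# Grade waxed cheeses by size on a ripening board

## Task

Line the waxed cheeses up by size on the ripening board: the smallest next to the end bar with the white card, then each next larger one, to the largest at the other end. The middle-sized one already stands in its place: leave it where it is, and set each of the other four upright, centred on its own ring mark.

Things in the scene. Friction and masses are not known exactly. Their poses are not given: they have to be found in the camera images.
- cheese_36: loose dark-brown waxed cheese, the smallest of the five: an upright drum 36 mm in diameter and 24 mm high, edges rounded 4 mm, about 30 g; stands on the work surface (z = 0) at the start. Origin: centre of its underside, z up along its axis; yaw has no meaning.
- cheese_44: loose dark-brown waxed cheese, the second smallest of the five: an upright drum 44 mm in diameter and 33 mm high, edges rounded 4 mm, about 55 g; stands on the work surface (z = 0) at the start. Origin: centre of its underside, z up along its axis; yaw has no meaning.
- cheese_60: loose dark-brown waxed cheese, the second largest of the five: an upright drum 60 mm in diameter and 51 mm high, edges rounded 4 mm, about 155 g; stands on the work surface (z = 0) at the start. Origin: centre of its underside, z up along its axis; yaw has no meaning.
- cheese_68: loose dark-brown waxed cheese, the largest of the five: an upright drum 68 mm in diameter and 60 mm high, edges rounded 4 mm, about 235 g; stands on the work surface (z = 0) at the start. Origin: centre of its underside, z up along its axis; yaw has no meaning.
- cheese_52: loose dark-brown waxed cheese, the middle size of the five: drum 52 mm in diameter, 42 mm high, about 98 g; already standing in the middle place of the ripening board, and to be left there. Origin: centre of its underside, z up.
- mark_a: one of four identical flat dark ring marks (60 mm outside, 50 mm inside) on the fixed wooden ripening board (100 x 450 mm): a free place for one cheese; which place in the row varies. Origin: ring centre on the board's top face, 18 mm above the work surface. The five places (four marks and the middle cheese) lie on the board's centre line, 74 mm apart.
- mark_b: one of four identical flat dark ring marks (60 mm outside, 50 mm inside) on the fixed wooden ripening board (100 x 450 mm): a free place for one cheese; which place in the row varies. Origin: ring centre on the board's top face, 18 mm above the work surface. The five places (four marks and the middle cheese) lie on the board's centre line, 74 mm apart.
- mark_c: one of four identical flat dark ring marks (60 mm outside, 50 mm inside) on the fixed wooden ripening board (100 x 450 mm): a free place for one cheese; which place in the row varies. Origin: ring centre on the board's top face, 18 mm above the work surface. The five places (four marks and the middle cheese) lie on the board's centre line, 74 mm apart.
- mark_d: one of four identical flat dark ring marks (60 mm outside, 50 mm inside) on the fixed wooden ripening board (100 x 450 mm): a free place for one cheese; which place in the row varies. Origin: ring centre on the board's top face, 18 mm above the work surface. The five places (four marks and the middle cheese) lie on the board's centre line, 74 mm apart.
- tag_stop: fixed dark steel bar with a white card on top, across one end of the board (which end varies; the other has a bare wooden bar 22 mm high). 94 mm across the board, 24 mm along it, 37 mm high. Origin: centre of its underside, on the board's top and centre line, 60 mm from the nearest place's centre. x axis across the board, y along the row.
There are look-alikes about, which are no part of the job. Leave any blue or turquoise look-alike of the cheese_60 alone.

How it is judged (in metres and radians):
At the end, for the whole second after the job is handed in: The four moved cheeses stand upright (0.12 rad) and at rest on the board, each within 12 mm of a ring mark, in order from the white-card bar: smallest, second smallest, (middle one), second largest, largest. The middle cheese stands upright within 12 mm of where it began ((horizontal distance between cheese_36 and mark_a below 0.012 m or horizontal distance between cheese_36 and mark_b below 0.012 m or horizontal distance between cheese_36 and mark_c below 0.012 m or horizontal distance between cheese_36 and mark_d below 0.012 m) and horizontal distance between cheese_36 and tag_stop between 0.035 and 0.085 m and angle between each of cheese_36, cheese_44, cheese_60, cheese_68, cheese_52's own z axis and vertical below 0.12 rad and height (world z) of cheese_36 between 0.014 and 0.022 m and linear speed of each of cheese_36, cheese_44, cheese_60, cheese_68, cheese_52 below 0.02 m/s and angular speed of each of cheese_36, cheese_44, cheese_60, cheese_68, cheese_52 below 0.2 rad/s and (horizontal distance between cheese_44 and mark_a below 0.012 m or horizontal distance between cheese_44 and mark_b below 0.012 m or horizontal distance between cheese_44 and mark_c below 0.012 m or horizontal distance between cheese_44 and mark_d below 0.012 m) and horizontal distance between cheese_44 and tag_stop between 0.109 and 0.159 m and height (world z) of cheese_44 between 0.014 and 0.022 m and (horizontal distance between cheese_60 and mark_a below 0.012 m or horizontal distance between cheese_60 and mark_b below 0.012 m or horizontal distance between cheese_60 and mark_c below 0.012 m or horizontal distance between cheese_60 and mark_d below 0.012 m) and horizontal distance between cheese_60 and tag_stop between 0.257 and 0.307 m and height (world z) of cheese_60 between 0.014 and 0.022 m and (horizontal distance between cheese_68 and mark_a below 0.012 m or horizontal distance between cheese_68 and mark_b below 0.012 m or horizontal distance between cheese_68 and mark_c below 0.012 m or horizontal distance between cheese_68 and mark_d below 0.012 m) and horizontal distance between cheese_68 and tag_stop between 0.331 and 0.381 m and height (world z) of cheese_68 between 0.014 and 0.022 m and distance of cheese_52 from where it was at the start of the episode below 0.012 m and height (world z) of cheese_52 between 0.014 and 0.022 m); the robot touches nothing.
It fails at once if the middle cheese is pushed more than 20 mm or tipped over (distance of cheese_52 from where it was at the start of the episode above 0.02 m or angle between cheese_52's own z axis and vertical above 0.4 rad).
It also fails if it takes over 96 s, if anything falls off the work surface, if the arm or the gripper's body presses on something with over 40 N, if the wrist force passes 120 N, or if a joint passes its speed limit or range.

## Robot

A 6-joint arm with a two-finger parallel gripper is mounted at the origin on the work surface. World frame = base frame: x ahead of the robot, y to its left, z up, the work surface at z = 0. Lengths are in mm, angles in rad, forces in N, time in s.
With the tool pointing down it reaches from about 350 to 775 mm from the base axis. Payload 5.5 kg.
Tool frame: the origin (TCP) lies midway between the tips of the shut fingers; the grasp point (between the pads) lies 19 mm behind it (r.tcp_to_grasp is the distance from the TCP to the grasp point, in mm); z points along the fingers, y is the line along which they close (so a half turn about z gives the same grasp; the last joint's range is limited). The gripper opens to 85 mm and grips with 20 to 120 N. Pads are 22 mm wide; open, the fingers measure 114 mm over their backs; the gripper's body (76 mm by 85 mm) begins 54 mm behind the grasp point. The pads swing forward as they close: fully open they stand 13 mm farther back than shut.
Start: joints at [-1.299, 0.313, 0.046, 1.304, 0, 1.431], TCP at [230.15, -526.978, 205.923] pointing down, gripper open.
Joint ranges: [-2.76, 2.76], [-0.86, 1.69], [-1.03, 1.26], [-2.2, 2.34], [-1.47, 1.5], [-3.14, 3.14]. Speed limits (rad/s): [2.57, 2.57, 3.14, 3.14, 3.14, 3.14].

## Interface

Orientations are given as a unit quaternion [w, x, y, z].
In Python, from bench import status, eyes, r, cut_out gives the robot as it stands. The module is installed in compiled form; this text tells all that it offers.
- The arm moves only by the tool play_rows, never from a script. Its argument "deltas" is a list of rows, each an object of numbers: "ax", "ay", "az": the turn, a rotation vector about the tool's x, y, z in units of 10 degrees (1.0 is 10 degrees); "tx", "ty", "tz": the shift along the tool's x, y, z in mm; "grip": the opening, from -1 (shut) to 1 (fully open). In form: [{"ax": .., "ay": .., "az": .., "tx": .., "ty": .., "tz": .., "grip": ..}, ...]. A call has 1 to 20 rows; each row shifts and turns the commanded pose from where the row before left it, along the tool's axes as they then stand; what a row does not reach is not made up. A row lasts 1/8 s, in which the tool goes at most 62.5 mm and 10.7 degrees, less where a joint would pass 70% of its speed; a pose out of reach is approached as far as the arm can. A call is refused whole if a number of a shift passes 62.5 or a number of a turn 1, either way. A call with a gripper value outside its range is refused whole. The fingers move at their own pace and stop on an object; the grip force is fixed at half the most. Time passes only in rows, so rows that do not move let the fingers close. It gives the time, the measured TCP pose, the force, the opening and the grip force at its end, in the units of the state.
- status.get_state(): the state, without advancing time (a new reading comes with each control period).
- eyes.snapshot(name): name is "scene" or "top" or "wrist"; returns a dict with "img" (400x640x3 uint8, red, green, blue), "range_z" (400x640 float32, mm along the optical axis (not along the pixel's ray), 0 where there is no reading), "camera_matrix" (3x3 intrinsics, pixels), "extrinsics" (4x4, takes a point from world to camera coordinates); the wrist camera has in their place "T_tool_cam" (4x4, takes a point from camera to tool coordinates, whose origin is the TCP and whose axes are the flange's). Camera axes: x right, y up, looking along -z (the intrinsics and any distortion apply to the point x, -y, -z); pixel columns grow to the right and rows downward; lengths in mm; the calibration is good to about 2 mm. The wrist camera is an equidistant fisheye: a pixel r from the principal point sees the ray r / f radians off the axis. A picture is of the moment at which its call begins: read the wrist's pose just before it.
- r.job_done(): hands the job in; it is judged then, once.
Trained networks look in the newest picture that a camera, given by its name, has taken for a name from the list of things; names that differ only in an ending like _2 or _b are one class to them, and where a whole thing is asked for, a point or a joint stands for the part that bears it (a point fixed in the world has none). Each returns a list of dicts, best first, with "confidence" (0 to 1); they miss things now and then, are a little off and sometimes report something else, mostly with a low value. They report only what shows in the picture. A call takes as long as a camera call. They do not tell look-alikes from the thing itself.
- cut_out(camera, target): "mask" (400x640 bool, what is visible of it) and "point" ([row, column] in pixels, amid what is visible of it).
The state is a dict: "time_s": time; "joint_pos": joint angles; "joint_vel": joint speeds; "joint_efforts": joint torques, N m; "tool_pos": TCP position; "ee_rot": TCP orientation; "force": force on the tool from outside, world axes, zero at the start; "moment": the same for the moment, N m; "opening": finger opening in mm; "grip_force": force on a finger pad.
Only numpy, scipy, OpenCV 4.12 (cv2) and the standard library are available. Lean on these libraries where they do the work, as an engineer would, in place of code of your own. Each camera call takes 0.05 s, during which the arm holds its last target. There are 200 camera calls.

## Working session

There is one attempt and no reset: what is moved stays moved. The work goes in short steps, Python scripts to look and compute and a tool call to move; the robot and the scene stay as the last step left them, time stands still between calls to the robot, and variables do not carry over. Pictures are saved under pics/ and viewed, at most 14 in all, crops included, and the job is handed in when it is done.

Besides the shell and the picture viewer there is one more tool, called by a JSON object that holds its "fn" and its "kwargs". play_rows: Moves the arm, as the interface text tells. Its arguments: {"type":"object","properties":{"deltas":{"type":"array","items":{"type":"object","properties":{"ax":{"type":"number"},"ay":{"type":"number"},"az":{"type":"number"},"tx":{"type":"number"},"ty":{"type":"number"},"tz":{"type":"number"},"grip":{"type":"number"}}}}},"required":["deltas"]}

```bash
mkdir -p pics; cat > h.py <<'E'
import numpy as np, cv2
from bench import status, eyes, r, cut_out
def pts(s):
    """world point map from depth (scene/top)"""
    z=s["range_z"].astype(float); K=np.array(s["camera_matrix"]); E=np.array(s["extrinsics"])
    v,u=np.mgrid[0:z.shape[0],0:z.shape[1]]
    x=(u-K[0,2])/K[0,0]*z; y=(v-K[1,2])/K[1,1]*z
    P=np.stack([x,-y,-z,np.ones_like(z)],-1)@np.linalg.inv(E).T
    return P[...,:3]
def save(s,n): cv2.imwrite("pics/"+n,s["img"][...,::-1])
E
python3 - <<'E'
from h import *
st=status.get_state(); print(st["time_s"],st["tool_pos"],st["ee_rot"],st["opening"])
for c in ["top","scene"]:
    s=eyes.snapshot(c); save(s,c+"0.png"); P=pts(s)
    print(c,np.round(s["camera_matrix"],1).tolist(),[k for k in s])
    for t in ["cheese_36","cheese_44","cheese_52","cheese_60","cheese_68","mark_a","tag_stop"]:
        for d in cut_out(c,t):
            m=d["mask"]&(s["range_z"]>0); q=P[m]
            if len(q)<5: continue
            zt=np.percentile(q[:,2],90); tp=q[q[:,2]>zt-5]
            print(t,round(d["confidence"],2),np.round(d["point"]),"ztop",zt.round(),"c",tp.mean(0).round(),"ext",np.ptp(tp[:,:2],axis=0).round(),m.sum())
E
```

```text
0.0 [ 229.98296865 -526.3817653   204.99927352] [-9.26793453e-04  9.78875013e-01  2.04457448e-01 -5.22507034e-05] 85.17923084962831
top [[451.5, 0.0, 313.6], [0.0, 451.5, 191.6], [0.0, 0.0, 1.0]] ['img', 'range_z', 'camera_matrix', 'extrinsics']
cheese_36 0.95 [213. 156.] ztop 36.0 c [444. 307.  34.] ext [41. 43.] 500
cheese_36 0.95 [207. 370.] ztop 54.0 c [ 454. -111.   53.] ext [56. 58.] 852
cheese_36 0.88 [208. 455.] ztop 63.0 c [ 439. -274.   62.] ext [66. 66.] 1265
cheese_36 0.67 [221. 262.] ztop 27.0 c [429. 101.  25.] ext [33. 33.] 275
cheese_36 0.61 [103. 292.] ztop 63.0 c [658.  38.  62.] ext [48. 46.] 593
cheese_36 0.58 [259. 374.] ztop 54.0 c [ 345. -112.   52.] ext [57. 59.] 886
cheese_36 0.57 [279. 423.] ztop 54.0 c [ 309. -199.   53.] ext [59. 57.] 889
cheese_44 0.95 [213. 156.] ztop 36.0 c [444. 307.  34.] ext [41. 43.] 500
cheese_44 0.95 [207. 370.] ztop 54.0 c [ 454. -111.   53.] ext [56. 58.] 852
cheese_44 0.88 [208. 455.] ztop 63.0 c [ 439. -274.   62.] ext [66. 66.] 1265
cheese_44 0.67 [221. 262.] ztop 27.0 c [429. 101.  25.] ext [33. 33.] 275
cheese_44 0.61 [103.
[... 4589 characters left out ...]
349. -110.   51.] ext [56. 56.] 586
cheese_68 0.74 [195. 256.] ztop 52.0 c [ 457. -109.   52.] ext [60. 58.] 836
cheese_68 0.58 [192. 184.] ztop 61.0 c [ 443. -271.   60.] ext [69. 66.] 1150
cheese_68 0.58 [159. 224.] ztop 52.0 c [ 313. -197.   51.] ext [57. 56.] 625
cheese_68 0.47 [192. 353.] ztop 25.0 c [431. 103.  24.] ext [35. 34.] 239
mark_a 0.97 [272. 420.] ztop 21.0 c [666. 186.  20.] ext [62. 61.] 712
mark_a 0.85 [264. 374.] ztop 21.0 c [662. 113.  20.] ext [58. 57.] 646
mark_a 0.68 [267. 250.] ztop 21.0 c [ 652. -109.   20.] ext [60. 58.] 667
mark_a 0.6 [268. 298.] ztop 21.0 c [655. -34.  20.] ext [59. 59.] 686
tag_stop 0.9 [262. 455.] ztop 57.0 c [672. 245.  56.] ext [94. 27.] 1098
```

View pics/top0.png

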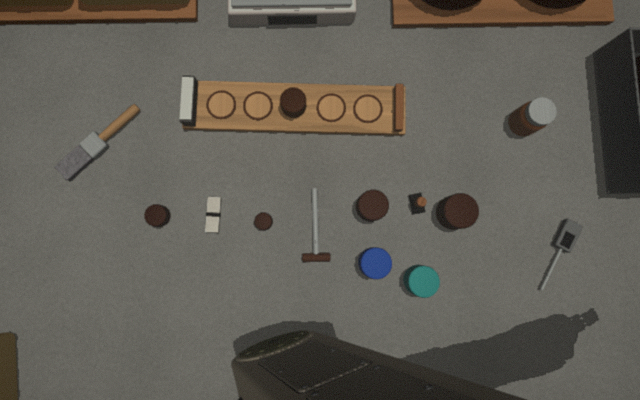

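View pics/scene0.png

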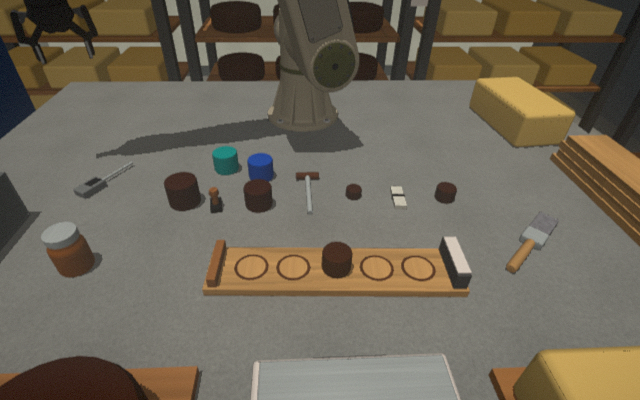

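The top view shows the white card at the left end (188,102), which is y=+245, with the middle cheese at (293,102). The loose brown cheeses are the 44 at (156,215), the 36 at (263,221), the 60 at (373,206) and the 68 at (458,211). The blue and turquoise look-alikes are at (376,263) and (423,281). The scene view agrees. I'll close across the board, so tool y lies along world x.

{"fn": "play_rows", "kwargs": {"deltas": [{"az": -0.95,"grip": 1},{"az": -0.95,"grip": 1},{"az": -0.95,"grip": 1},{"az": -0.95,"grip": 1},{"az": -0.95,"grip": 1},{"az": -0.95,"grip": 1},{"az": -0.95,"grip": 1},{"tx": 32,"ty": 26.5,"grip": 1},{"tx": 32,"ty": 26.5,"grip": 1},{"tx": 32,"ty": 26.5,"grip": 1},{"tx": 32,"ty": 26.5,"grip": 1},{"tx": 32,"ty": 26.5,"grip": 1},{"tx": 32,"ty": 26.5,"grip": 1},{"tx": 32,"ty": 26.5,"grip": 1},{"tx": 30,"ty": 26,"grip": 1},{"grip": 1},{"grip": 1}]}}

```text
invalid input
```

{"fn": "play_rows", "kwargs": {"deltas": [{"ax": 0,"ay": 0,"az": -0.95,"tx": 0,"ty": 0,"tz": 0,"grip": 1},{"ax": 0,"ay": 0,"az": -0.95,"tx": 0,"ty": 0,"tz": 0,"grip": 1},{"ax": 0,"ay": 0,"az": -0.95,"tx": 0,"ty": 0,"tz": 0,"grip": 1},{"ax": 0,"ay": 0,"az": -0.95,"tx": 0,"ty": 0,"tz": 0,"grip": 1},{"ax": 0,"ay": 0,"az": -0.95,"tx": 0,"ty": 0,"tz": 0,"grip": 1},{"ax": 0,"ay": 0,"az": -0.95,"tx": 0,"ty": 0,"tz": 0,"grip": 1},{"ax": 0,"ay": 0,"az": -0.95,"tx": 0,"ty": 0,"tz": 0,"grip": 1},{"ax": 0,"ay": 0,"az": 0,"tx": 32,"ty": 26.5,"tz": 0,"grip": 1},{"ax": 0,"ay": 0,"az": 0,"tx": 32,"ty": 26.5,"tz": 0,"grip": 1},{"ax": 0,"ay": 0,"az": 0,"tx": 32,"ty": 26.5,"tz": 0,"grip": 1},{"ax": 0,"ay": 0,"az": 0,"tx": 32,"ty": 26.5,"tz": 0,"grip": 1},{"ax": 0,"ay": 0,"az": 0,"tx": 32,"ty": 26.5,"tz": 0,"grip": 1},{"ax": 0,"ay": 0,"az": 0,"tx": 32,"ty": 26.5,"tz": 0,"grip": 1},{"ax": 0,"ay": 0,"az": 0,"tx": 32,"ty": 26.5,"tz": 0,"grip": 1},{"ax": 0,"ay": 0,"az": 0,"tx": 30,"ty": 26,"tz": 0,"grip": 1},{"ax": 0,"ay": 0,"az": 0,"tx": 0,"ty": 0,"tz": 0,"grip": 1},{"ax": 0,"ay": 0,"az": 0,"tx": 0,"ty": 0,"tz": 0,"grip": 1}]}}

```text
time_s: 2.92
tool_pos: [441.1, -272.8, 205.9]
ee_rot: [0.0, 0.706, 0.708, -0.0]
force: [0.0, 0.8, -0.0]
opening: 85.4
grip_force: 0.0
```

{"fn": "play_rows", "kwargs": {"deltas": [{"ax": 0,"ay": 0,"az": 0,"tx": 0,"ty": 0,"tz": 40,"grip": 1},{"ax": 0,"ay": 0,"az": 0,"tx": 0,"ty": 0,"tz": 40,"grip": 1},{"ax": 0,"ay": 0,"az": 0,"tx": 0,"ty": 0,"tz": 40,"grip": 1},{"ax": 0,"ay": 0,"az": 0,"tx": 0,"ty": 0,"tz": 30,"grip": 1},{"ax": 0,"ay": 0,"az": 0,"tx": 0,"ty": 0,"tz": 26,"grip": 1},{"ax": 0,"ay": 0,"az": 0,"tx": 0,"ty": 0,"tz": 18,"grip": 1},{"ax": 0,"ay": 0,"az": 0,"tx": 0,"ty": 0,"tz": 0,"grip": 1},{"ax": 0,"ay": 0,"az": 0,"tx": 0,"ty": 0,"tz": 0,"grip": -1},{"ax": 0,"ay": 0,"az": 0,"tx": 0,"ty": 0,"tz": 0,"grip": -1},{"ax": 0,"ay": 0,"az": 0,"tx": 0,"ty": 0,"tz": 0,"grip": -1},{"ax": 0,"ay": 0,"az": 0,"tx": 0,"ty": 0,"tz": 0,"grip": -1},{"ax": 0,"ay": 0,"az": 0,"tx": 0,"ty": 0,"tz": 0,"grip": -1}]}}

```text
time_s: 4.42
tool_pos: [441.8, -273.9, 13.4]
ee_rot: [0.001, 0.707, 0.708, -0.0]
force: [-2.2, -1.3, 6.6]
opening: 65.2
grip_force: 67.5
```

{"fn": "play_rows", "kwargs": {"deltas": [{"ax": 0,"ay": 0,"az": 0,"tx": 0,"ty": 0,"tz": -15,"grip": -1},{"ax": 0,"ay": 0,"az": 0,"tx": 0,"ty": 0,"tz": -30,"grip": -1},{"ax": 0,"ay": 0,"az": 0,"tx": 0,"ty": 0,"tz": -30,"grip": -1},{"ax": 0,"ay": 0,"az": 0,"tx": 0,"ty": 0,"tz": -25,"grip": -1},{"ax": 0,"ay": 0,"az": 0,"tx": 13.5,"ty": 20,"tz": 0,"grip": -1},{"ax": 0,"ay": 0,"az": 0,"tx": 30,"ty": 35,"tz": 0,"grip": -1},{"ax": 0,"ay": 0,"az": 0,"tx": 30,"ty": 40,"tz": 0,"grip": -1},{"ax": 0,"ay": 0,"az": 0,"tx": 30,"ty": 40,"tz": 0,"grip": -1},{"ax": 0,"ay": 0,"az": 0,"tx": 30,"ty": 40,"tz": 0,"grip": -1},{"ax": 0,"ay": 0,"az": 0,"tx": 20,"ty": 25,"tz": 0,"grip": -1},{"ax": 0,"ay": 0,"az": 0,"tx": 10,"ty": 10,"tz": 0,"grip": -1},{"ax": 0,"ay": 0,"az": 0,"tx": 0,"ty": 0,"tz": 0,"grip": -1},{"ax": 0,"ay": 0,"az": 0,"tx": 0,"ty": 0,"tz": 0,"grip": -1}]}}

```text
time_s: 6.05
tool_pos: [650.0, -109.5, 112.0]
ee_rot: [-0.0, 0.707, 0.707, -0.0]
force: [-0.1, -0.1, -1.3]
opening: 65.5
grip_force: 67.4
```

```bash
python3 - <<'E'
from h import *
st=status.get_state(); print(st["time_s"],np.round(st["tool_pos"],1),np.round(st["force"],1),st["opening"])
s=eyes.snapshot("scene"); P=pts(s); save(s,"s1.png"); print()
for d in cut_out("scene","cheese_68"):
    q=P[d["mask"]&(s["range_z"]>0)]; print(round(d["confidence"],2),np.round(d["point"]),q.mean(0).round(),q.min(0).round(),q.max(0).round())
E
```

```text
6.05 [ 650.  -109.5  112. ] [-0.1 -0.1 -1.3] 65.50471426449765

0.95 [263. 336.] [669.  40.  52.] [633.  15.  21.] [686.  66.  63.]
0.87 [192. 445.] [452. 305.  25.] [383. 288.  -1.] [467. 330.  36.]
0.66 [169. 263.] [ 359. -104.   39.] [ 320. -129.    3.] [376. -81.  54.]
0.62 [163. 217.] [ 333. -212.   35.] [ 316. -227.    4.] [ 664. -127.  246.]
0.58 [226. 251.] [ 666. -102.  135.] [ 473. -187.   -1.] [716. -75. 213.]
0.57 [190. 262.] [461. -96.  44.] [ 367. -121.   -0.] [640. -77. 159.]
0.49 [189. 354.] [435. 103.  19.] [378.  87.  -0.] [446. 121.  27.]
0.39 [262. 456.] [676. 242.  46.] [564. 232.  -1.] [715. 294.  59.]
```

View pics/s1.png

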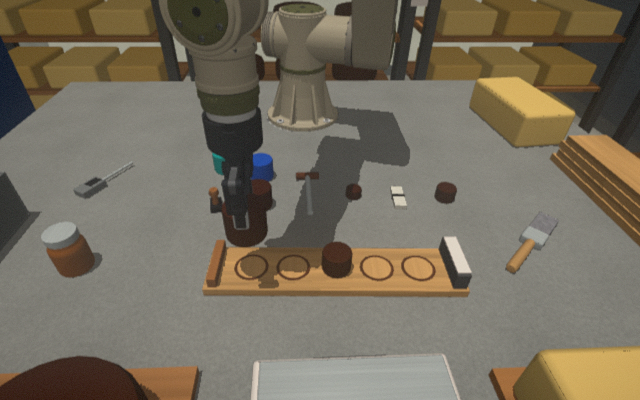

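The cheese_68 is held upright above its place (about 245,225). I'll measure its y offset in the grip.

```bash
cat > m.py <<'E'
from h import *
s=eyes.snapshot("scene"); P=pts(s); tp=np.array(status.get_state()["tool_pos"])
print(tp.round(1))
m=(np.abs(P-tp)[...,:2].max(-1)<60)&(s["range_z"]>0)
for z in range(int(tp[2])-40,int(tp[2])+60,6):
    q=P[m&(np.abs(P[...,2]-z)<3)]
    if len(q)>6: print(z,len(q),"y",q[:,1].min().round(1),q[:,1].max().round(1),"xmax",q[:,0].max().round(1))
E
python3 m.py
```

```text
[ 650.2 -109.8  112.2]
102 63 y -142.6 -75.4 xmax 684.5
108 113 y -141.7 -76.3 xmax 685.1
114 118 y -140.3 -76.0 xmax 684.9
120 115 y -141.5 -75.8 xmax 685.3
126 122 y -142.4 -75.5 xmax 685.2
132 125 y -141.8 -75.2 xmax 685.6
138 117 y -142.2 -76.0 xmax 684.8
144 93 y -141.1 -75.8 xmax 690.7
150 107 y -142.4 -75.6 xmax 695.2
156 251 y -142.2 -75.3 xmax 697.8
162 342 y -141.2 -77.9 xmax 698.0
168 54 y -120.1 -98.2 xmax 698.2
```

{"fn": "play_rows", "kwargs": {"deltas": [{"ax": 0,"ay": 0,"az": 0,"tx": 0,"ty": 1,"tz": 20,"grip": -1},{"ax": 0,"ay": 0,"az": 0,"tx": 0,"ty": 0,"tz": 25,"grip": -1},{"ax": 0,"ay": 0,"az": 0,"tx": 0,"ty": 0,"tz": 20,"grip": -1},{"ax": 0,"ay": 0,"az": 0,"tx": 0,"ty": 0,"tz": 11,"grip": -1},{"ax": 0,"ay": 0,"az": 0,"tx": 0,"ty": 0,"tz": 5,"grip": -1},{"ax": 0,"ay": 0,"az": 0,"tx": 0,"ty": 0,"tz": 0,"grip": -1},{"ax": 0,"ay": 0,"az": 0,"tx": 0,"ty": 0,"tz": 0,"grip": -1},{"ax": 0,"ay": 0,"az": 0,"tx": 0,"ty": 0,"tz": 0,"grip": 1},{"ax": 0,"ay": 0,"az": 0,"tx": 0,"ty": 0,"tz": 0,"grip": 1},{"ax": 0,"ay": 0,"az": 0,"tx": 0,"ty": 0,"tz": 0,"grip": 1},{"ax": 0,"ay": 0,"az": 0,"tx": 0,"ty": 0,"tz": -20,"grip": 1},{"ax": 0,"ay": 0,"az": 0,"tx": 0,"ty": 0,"tz": -30,"grip": 1},{"ax": 0,"ay": 0,"az": 0,"tx": 0,"ty": 0,"tz": -30,"grip": 1},{"ax": 0,"ay": 0,"az": 0,"tx": 0,"ty": 0,"tz": -30,"grip": 1}]}}

```text
time_s: 7.95
tool_pos: [651.9, -108.7, 141.9]
ee_rot: [0.0, 0.707, 0.708, 0.0]
force: [0.7, 0.9, -1.0]
opening: 85.7
grip_force: 0.0
```

{"fn": "play_rows", "kwargs": {"deltas": [{"ax": 0,"ay": 0,"az": 0,"tx": 0,"ty": -30,"tz": 0,"grip": 1},{"ax": 0,"ay": 0,"az": 0,"tx": 0,"ty": -40,"tz": 0,"grip": 1},{"ax": 0,"ay": 0,"az": 0,"tx": 0,"ty": -40,"tz": 0,"grip": 1},{"ax": 0,"ay": 0,"az": 0,"tx": 0,"ty": -40,"tz": 0,"grip": 1},{"ax": 0,"ay": 0,"az": 0,"tx": 0,"ty": -30,"tz": 0,"grip": 1},{"ax": 0,"ay": 0,"az": 0,"tx": 0,"ty": -16,"tz": 0,"grip": 1},{"ax": 0,"ay": 0,"az": 0,"tx": 0,"ty": 0,"tz": 0,"grip": 1},{"ax": 0,"ay": 0,"az": 0,"tx": 0,"ty": 0,"tz": 0,"grip": 1}]}}

```text
time_s: 8.95
tool_pos: [457.3, -109.5, 141.2]
ee_rot: [0.001, 0.707, 0.708, 0.0]
force: [0.3, -0.3, 0.1]
opening: 85.3
grip_force: 0.0
```

```bash
python3 - <<'E'
from h import *
st=status.get_state(); print(st["time_s"],np.round(st["tool_pos"],1),np.round(st["force"],1),st["opening"])
for c in ["scene","top"]:
    s=eyes.snapshot(c); P=pts(s)
    for d in cut_out(c,"cheese_68"):
        q=P[d["mask"]&(s["range_z"]>0)]; zt=np.percentile(q[:,2],90); q=q[np.abs(q[:,2]-zt)<5];print(c,round(d["confidence"],2),np.round(d["point"]),q.mean(0).round(),np.ptp(q,axis=0).round())
E
```

```text
8.95 [ 457.3 -109.5  141.2] [ 0.3 -0.3  0.1] 85.25857686901016
scene 0.97 [193. 444.] [447. 308.  34.] [44. 41.  6.]
scene 0.83 [256. 251.] [ 657. -108.   79.] [64. 65.  7.]
scene 0.78 [198. 259.] [ 457. -109.   51.] [61. 58.  7.]
scene 0.63 [261. 340.] [662.  40.  61.] [51. 50.  6.]
scene 0.6 [169. 260.] [ 349. -110.   51.] [105.  56.   7.]
scene 0.56 [189. 356.] [433. 103.  24.] [31. 32.  6.]
top 0.85 [208. 365.] [ 451. -103.   53.] [56. 42.  8.]
top 0.78 [212. 157.] [444. 307.  34.] [41. 43.  7.]
top 0.73 [102. 294.] [658.  39.  62.] [50. 46.  8.]
top 0.63 [ 98. 369.] [ 653. -110.   80.] [65. 67.  8.]
top 0.55 [220. 260.] [429. 101.  25.] [33. 33.  7.]
```

{"fn": "play_rows", "kwargs": {"deltas": [{"ax": 0,"ay": 0,"az": 0,"tx": 0,"ty": 0,"tz": 35,"grip": 1},{"ax": 0,"ay": 0,"az": 0,"tx": 0,"ty": 0,"tz": 35,"grip": 1},{"ax": 0,"ay": 0,"az": 0,"tx": 0,"ty": 0,"tz": 30,"grip": 1},{"ax": 0,"ay": 0,"az": 0,"tx": 0,"ty": 0,"tz": 20,"grip": 1},{"ax": 0,"ay": 0,"az": 0,"tx": 0,"ty": 0,"tz": 13,"grip": 1},{"ax": 0,"ay": 0,"az": 0,"tx": 0,"ty": 0,"tz": 0,"grip": 1},{"ax": 0,"ay": 0,"az": 0,"tx": 0,"ty": 0,"tz": 0,"grip": -1},{"ax": 0,"ay": 0,"az": 0,"tx": 0,"ty": 0,"tz": 0,"grip": -1},{"ax": 0,"ay": 0,"az": 0,"tx": 0,"ty": 0,"tz": 0,"grip": -1},{"ax": 0,"ay": 0,"az": 0,"tx": 0,"ty": 0,"tz": 0,"grip": -1},{"ax": 0,"ay": 0,"az": 0,"tx": 0,"ty": 0,"tz": 0,"grip": -1},{"ax": 0,"ay": 0,"az": 0,"tx": 0,"ty": 0,"tz": -15,"grip": -1},{"ax": 0,"ay": 0,"az": 0,"tx": 0,"ty": 0,"tz": -30,"grip": -1},{"ax": 0,"ay": 0,"az": 0,"tx": 0,"ty": 0,"tz": -35,"grip": -1},{"ax": 0,"ay": 0,"az": 0,"tx": 0,"ty": 0,"tz": -30,"grip": -1},{"ax": 0,"ay": 0,"az": 0,"tx": 0,"ty": 0,"tz": 0,"grip": -1}]}}

```text
time_s: 11.15
tool_pos: [458.2, -110.0, 120.7]
ee_rot: [0.003, 0.707, 0.708, 0.001]
force: [0.6, -0.4, -1.2]
opening: 57.2
grip_force: 64.7
```

{"fn": "play_rows", "kwargs": {"deltas": [{"ax": 0,"ay": 0,"az": 0,"tx": 8,"ty": 20,"tz": 0,"grip": -1},{"ax": 0,"ay": 0,"az": 0,"tx": 15,"ty": 40,"tz": 0,"grip": -1},{"ax": 0,"ay": 0,"az": 0,"tx": 15,"ty": 40,"tz": 0,"grip": -1},{"ax": 0,"ay": 0,"az": 0,"tx": 15,"ty": 40,"tz": 0,"grip": -1},{"ax": 0,"ay": 0,"az": 0,"tx": 11,"ty": 30,"tz": 0,"grip": -1},{"ax": 0,"ay": 0,"az": 0,"tx": 6,"ty": 18,"tz": 0,"grip": -1},{"ax": 0,"ay": 0,"az": 0,"tx": 4,"ty": 10,"tz": 0,"grip": -1},{"ax": 0,"ay": 0,"az": 0,"tx": 0,"ty": 0,"tz": 0,"grip": -1},{"ax": 0,"ay": 0,"az": 0,"tx": 0,"ty": 0,"tz": 0,"grip": -1},{"ax": 0,"ay": 0,"az": 0,"tx": 0,"ty": 0,"tz": 0,"grip": -1}]}}

```text
time_s: 12.4
tool_pos: [653.2, -35.1, 118.1]
ee_rot: [-0.0, 0.707, 0.707, -0.0]
force: [-0.0, 0.5, -1.4]
opening: 57.2
grip_force: 64.6
```

```bash
python3 m.py
```

```text
[653.4 -35.1 118.2]
78 246 y -95.1 -75.1 xmax 683.8
108 7 y -51.9 -12.4 xmax 682.2
114 79 y -63.2 -5.5 xmax 684.3
120 109 y -62.8 -5.6 xmax 683.9
126 105 y -64.4 -5.7 xmax 684.6
132 107 y -64.0 -5.7 xmax 684.5
138 108 y -63.8 -5.8 xmax 684.1
144 92 y -63.3 -5.9 xmax 684.5
150 82 y -63.0 -5.9 xmax 689.8
156 125 y -64.4 -5.7 xmax 695.7
162 332 y -62.8 -6.0 xmax 696.6
168 47 y -45.3 -23.5 xmax 697.0
174 46 y -45.0 -24.8 xmax 697.0
```

{"fn": "play_rows", "kwargs": {"deltas": [{"ax": 0,"ay": 0,"az": 0,"tx": 0,"ty": 1,"tz": 20,"grip": -1},{"ax": 0,"ay": 0,"az": 0,"tx": 0,"ty": 0,"tz": 30,"grip": -1},{"ax": 0,"ay": 0,"az": 0,"tx": 0,"ty": 0,"tz": 23,"grip": -1},{"ax": 0,"ay": 0,"az": 0,"tx": 0,"ty": 0,"tz": 12,"grip": -1},{"ax": 0,"ay": 0,"az": 0,"tx": 0,"ty": 0,"tz": 6,"grip": -1},{"ax": 0,"ay": 0,"az": 0,"tx": 0,"ty": 0,"tz": 0,"grip": -1},{"ax": 0,"ay": 0,"az": 0,"tx": 0,"ty": 0,"tz": 0,"grip": -1},{"ax": 0,"ay": 0,"az": 0,"tx": 0,"ty": 0,"tz": 0,"grip": 1},{"ax": 0,"ay": 0,"az": 0,"tx": 0,"ty": 0,"tz": 0,"grip": 1},{"ax": 0,"ay": 0,"az": 0,"tx": 0,"ty": 0,"tz": 0,"grip": 1},{"ax": 0,"ay": 0,"az": 0,"tx": 0,"ty": 0,"tz": -20,"grip": 1},{"ax": 0,"ay": 0,"az": 0,"tx": 0,"ty": 0,"tz": -30,"grip": 1},{"ax": 0,"ay": 0,"az": 0,"tx": 0,"ty": 0,"tz": -30,"grip": 1},{"ax": 0,"ay": 0,"az": 0,"tx": 0,"ty": 0,"tz": -20,"grip": 1}]}}

```text
time_s: 14.2
tool_pos: [655.5, -34.9, 128.7]
ee_rot: [0.001, 0.707, 0.708, 0.001]
force: [-0.1, -0.5, -0.8]
opening: 85.5
grip_force: 0.0
```

{"fn": "play_rows", "kwargs": {"deltas": [{"ax": 0,"ay": 0,"az": 0,"tx": 18,"ty": -30,"tz": 0,"grip": 1},{"ax": 0,"ay": 0,"az": 0,"tx": 24,"ty": -40,"tz": 0,"grip": 1},{"ax": 0,"ay": 0,"az": 0,"tx": 24,"ty": -40,"tz": 0,"grip": 1},{"ax": 0,"ay": 0,"az": 0,"tx": 24,"ty": -40,"tz": 0,"grip": 1},{"ax": 0,"ay": 0,"az": 0,"tx": 24,"ty": -40,"tz": 0,"grip": 1},{"ax": 0,"ay": 0,"az": 0,"tx": 15,"ty": -25,"tz": 0,"grip": 1},{"ax": 0,"ay": 0,"az": 0,"tx": 8,"ty": -10,"tz": 0,"grip": 1},{"ax": 0,"ay": 0,"az": 0,"tx": 0,"ty": 0,"tz": 0,"grip": 1},{"ax": 0,"ay": 0,"az": 0,"tx": 0,"ty": 0,"tz": 0,"grip": 1},{"ax": 0,"ay": 0,"az": 0,"tx": 0,"ty": 0,"tz": 0,"grip": 1}]}}

```text
time_s: 15.45
tool_pos: [430.6, 101.4, 126.8]
ee_rot: [0.0, 0.707, 0.707, 0.0]
force: [0.4, 1.0, -0.2]
opening: 85.2
grip_force: 0.0
```

```bash
cat > c.py <<'E'
from h import *
st=status.get_state(); print(st["time_s"],np.round(st["tool_pos"],1),np.round(st["force"],1),st["opening"])
for c in ["scene","top"]:
    s=eyes.snapshot(c); P=pts(s); save(s,"l_%s.png"%c)
    for d in cut_out(c,"cheese_68"):
        q=P[d["mask"]&(s["range_z"]>0)]; zt=np.percentile(q[:,2],90); q=q[np.abs(q[:,2]-zt)<5];print(c,round(d["confidence"],2),np.round(d["point"]),q.mean(0).round(),np.ptp(q,axis=0).round())
E
python3 c.py
```

```text
15.45 [430.6 101.4 126.8] [ 0.4  1.  -0.2] 85.1903264974793
scene 0.95 [257. 251.] [ 657. -108.   79.] [68. 67.  7.]
scene 0.93 [259. 295.] [660. -34.  70.] [55. 59.  7.]
scene 0.89 [192. 443.] [446. 309.  33.] [44. 42.  7.]
scene 0.83 [263. 337.] [662.  40.  61.] [51. 50.  7.]
scene 0.78 [169. 259.] [ 348. -110.   51.] [56. 58.  6.]
scene 0.61 [160. 226.] [ 313. -197.   51.] [56. 58.  7.]
scene 0.55 [189. 353.] [432. 103.  25.] [36. 32.  7.]
top 0.95 [101. 293.] [659.  39.  62.] [51. 48.  8.]
top 0.7 [101. 368.] [ 653. -110.   80.] [65. 65.  8.]
top 0.67 [261. 372.] [ 345. -112.   52.] [58. 56.  8.]
top 0.64 [282. 424.] [ 309. -200.   52.] [59. 58.  8.]
top 0.59 [102. 332.] [656. -36.  71.] [60. 58.  8.]c.py:6: RuntimeWarning: Mean of empty slice.
  q=P[d["mask"]&(s["range_z"]>0)]; zt=np.percentile(q[:,2],90); q=q[np.abs(q[:,2]-zt)<5];print(c,round(d["confidence"],2),np.round(d["point"]),q.mean(0).round(),np.ptp(q,axis=0).round())
  ret = um.true_divide(
Traceback (most recent call last):
  File "c.py", line 6, in <module>
    q=P[d["mask"]&(s["range_z"]>0)]; zt=np.percentile(q[:,2],90); q=q[np.abs(q[:,2]-zt)<5];print(c,round(d["confidence"],2),np.round(d["point"]),q.mean(0).round(),np.ptp(q,axis=0).round())
                                                                                                                                                                   ~~~~~~^^^^^^^^^^
ValueError: zero-size array to reduction operation maximum which has no identity
```

{"fn": "play_rows", "kwargs": {"deltas": [{"ax": 0,"ay": 0,"az": 0,"tx": 0,"ty": 0,"tz": 35,"grip": 1},{"ax": 0,"ay": 0,"az": 0,"tx": 0,"ty": 0,"tz": 35,"grip": 1},{"ax": 0,"ay": 0,"az": 0,"tx": 0,"ty": 0,"tz": 30,"grip": 1},{"ax": 0,"ay": 0,"az": 0,"tx": 0,"ty": 0,"tz": 16,"grip": 1},{"ax": 0,"ay": 0,"az": 0,"tx": 0,"ty": 0,"tz": 8,"grip": 1},{"ax": 0,"ay": 0,"az": 0,"tx": 0,"ty": 0,"tz": 0,"grip": 1},{"ax": 0,"ay": 0,"az": 0,"tx": 0,"ty": 0,"tz": 0,"grip": -1},{"ax": 0,"ay": 0,"az": 0,"tx": 0,"ty": 0,"tz": 0,"grip": -1},{"ax": 0,"ay": 0,"az": 0,"tx": 0,"ty": 0,"tz": 0,"grip": -1},{"ax": 0,"ay": 0,"az": 0,"tx": 0,"ty": 0,"tz": 0,"grip": -1},{"ax": 0,"ay": 0,"az": 0,"tx": 0,"ty": 0,"tz": 0,"grip": -1},{"ax": 0,"ay": 0,"az": 0,"tx": 0,"ty": 0,"tz": 0,"grip": -1},{"ax": 0,"ay": 0,"az": 0,"tx": 0,"ty": 0,"tz": -15,"grip": -1},{"ax": 0,"ay": 0,"az": 0,"tx": 0,"ty": 0,"tz": -30,"grip": -1},{"ax": 0,"ay": 0,"az": 0,"tx": 0,"ty": 0,"tz": -35,"grip": -1},{"ax": 0,"ay": 0,"az": 0,"tx": 0,"ty": 0,"tz": -30,"grip": -1},{"ax": 0,"ay": 0,"az": 0,"tx": 0,"ty": 0,"tz": 0,"grip": -1}]}}

```text
time_s: 17.77
tool_pos: [431.6, 102.0, 115.1]
ee_rot: [0.002, 0.706, 0.708, 0.002]
force: [0.5, -0.1, -1.6]
opening: -0.2
grip_force: 0.0
```

```bash
sed -i 's/zt=np.percentile/\n        if len(q)<9: continue\n        zt=np.percentile/' c.py; python3 c.py; python3 -c "
import cv2;i=cv2.imread('pics/l_scene.png');cv2.imwrite('pics/v2.png',cv2.resize(i[150:300,260:460],None,fx=4,fy=4))"
```

```text
17.775 [431.6 102.  115.1] [ 0.5 -0.1 -1.6] -0.18720567307712582
scene 0.95 [259. 339.] [662.  40.  61.] [53. 50.  7.]
scene 0.86 [258. 294.] [660. -34.  70.] [60. 59.  6.]
scene 0.82 [162. 224.] [ 312. -197.   51.] [56. 59.  7.]
scene 0.78 [256. 250.] [ 657. -108.   79.] [68. 65.  7.]
scene 0.77 [192. 445.] [447. 309.  34.] [43. 41.  6.]
scene 0.76 [169. 262.] [ 348. -109.   51.] [55. 54.  7.]
scene 0.62 [189. 354.] [431. 103.  24.] [38. 34.  6.]
top 0.87 [104. 295.] [659.  38.  62.] [50. 48.  8.]
top 0.74 [264. 373.] [ 344. -112.   52.] [58. 58.  8.]
top 0.73 [101. 368.] [ 653. -110.   80.] [66. 65.  8.]
top 0.7 [282. 420.] [ 309. -200.   53.] [57. 59.  7.]
```

View pics/v2.png

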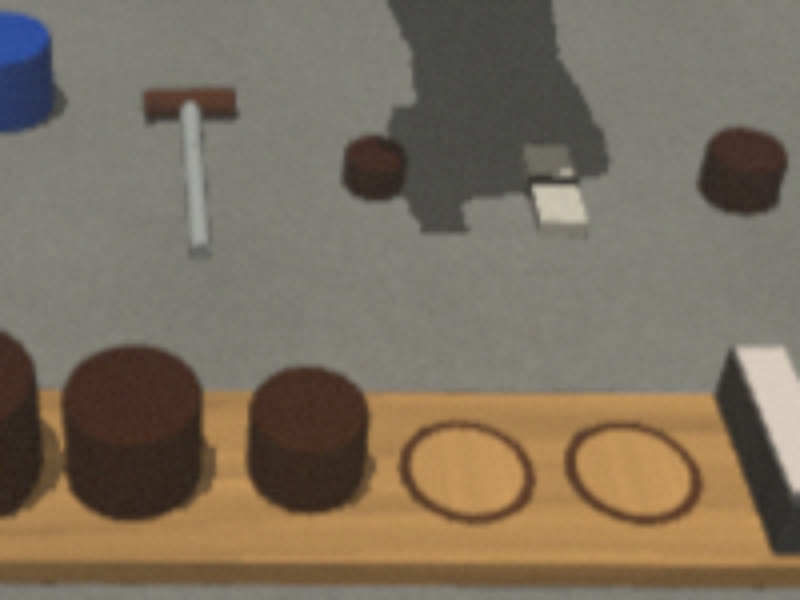

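{"fn": "play_rows", "kwargs": {"deltas": [{"ax": 0,"ay": 0,"az": 0,"tx": 0,"ty": 0,"tz": 0,"grip": 0.18},{"ax": 0,"ay": 0,"az": 0,"tx": 0,"ty": 0,"tz": 0,"grip": 0.18},{"ax": 0,"ay": 0,"az": 0,"tx": 0,"ty": 0,"tz": 0,"grip": 0.18},{"ax": 0,"ay": 0,"az": 0,"tx": 0,"ty": 0,"tz": 0,"grip": 0.18}]}}

```text
time_s: 18.48
tool_pos: [429.6, 101.8, 112.8]
ee_rot: [-0.0, 0.707, 0.708, -0.0]
force: [-0.3, 0.1, 0.5]
opening: 50.7
grip_force: 0.0
```

```bash
python3 - <<'E'
from h import *
s=eyes.snapshot("scene"); save(s,"s3.png"); P=pts(s); st=status.get_state(); tp=np.array(st["tool_pos"]); print(tp,st["opening"])
m=(np.abs(P-tp)[...,:2].max(-1)<70)&(s["range_z"]>0)&(P[...,2]>60)
q=P[m]; print("lowest finger pts",np.sort(q[:,2])[:12].round(1)); b=q[q[:,2]<q[:,2].min()+6]; print(b.round(0).tolist()[:10])
w=eyes.snapshot("wrist"); cv2.imwrite("pics/w3.png",w["img"][...,::-1]); print(np.round(w["T_tool_cam"],3).tolist(),np.round(w["camera_matrix"],1).tolist())
E
```

```text
[429.61808246 101.83980456 112.8194912 ] 50.39084403469206
lowest finger pts [142.1 142.2 142.3 142.5 142.6 142.8 142.9 143.1 143.2 143.4 143.4 143.6]
[[404.0, 92.0, 148.0], [403.0, 96.0, 147.0], [404.0, 92.0, 145.0], [405.0, 94.0, 146.0], [403.0, 96.0, 145.0], [404.0, 98.0, 145.0], [405.0, 100.0, 146.0], [405.0, 94.0, 143.0], [404.0, 96.0, 143.0], [405.0, 98.0, 143.0]]
[[-0.001, 0.946, 0.323, 82.855], [1.0, 0.001, -0.0, 0.18], [-0.001, 0.323, -0.946, -167.236], [0.0, 0.0, 0.0, 1.0]] [[309.7, 0.0, 325.7], [0.0, 309.7, 198.6], [0.0, 0.0, 1.0]]
```

View pics/w3.png

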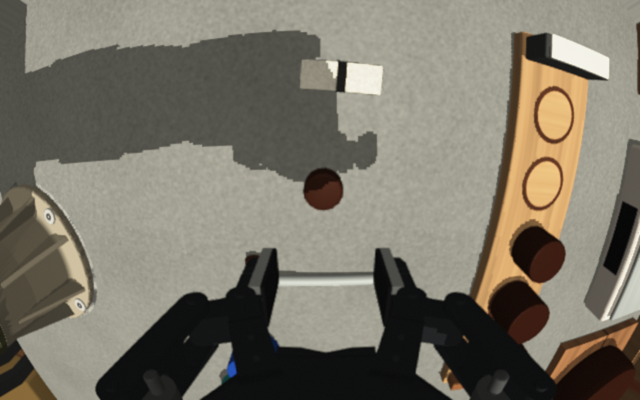

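The wrist picture shows the pad tips at (272,250) and (378,250). By geometry that puts them about 30 mm behind the reported TCP, which agrees with the depth data and explains the miss. I'll go lower and watch the force.

{"fn": "play_rows", "kwargs": {"deltas": [{"ax": 0,"ay": 0,"az": 0,"tx": 0,"ty": 0,"tz": 35,"grip": 0.18},{"ax": 0,"ay": 0,"az": 0,"tx": 0,"ty": 0,"tz": 35,"grip": 0.18},{"ax": 0,"ay": 0,"az": 0,"tx": 0,"ty": 0,"tz": 30,"grip": 0.18},{"ax": 0,"ay": 0,"az": 0,"tx": 0,"ty": 0,"tz": 12,"grip": 0.18},{"ax": 0,"ay": 0,"az": 0,"tx": 0,"ty": 0,"tz": 6,"grip": 0.18},{"ax": 0,"ay": 0,"az": 0,"tx": 0,"ty": 0,"tz": 2,"grip": 0.18},{"ax": 0,"ay": 0,"az": 0,"tx": 0,"ty": 0,"tz": 0,"grip": 0.18},{"ax": 0,"ay": 0,"az": 0,"tx": 0,"ty": 0,"tz": 0,"grip": 0.18}]}}

```text
time_s: 19.58
tool_pos: [430.3, 101.9, -6.5]
ee_rot: [0.001, 0.707, 0.708, 0.001]
force: [0.5, -0.1, 0.1]
opening: 50.2
grip_force: 0.0
```

```bash
python3 - <<'E'
from h import *
s=eyes.snapshot("scene"); save(s,"s4.png"); P=pts(s); st=status.get_state(); tp=np.array(st["tool_pos"]); print(tp,st["opening"],st["force"])
w=eyes.snapshot("wrist")
a=cv2.resize(s["img"][110:230,280:440],None,fx=2.5,fy=2.5)[:300]; b=cv2.resize(w["img"],(480,300))
a=cv2.copyMakeBorder(a,0,0,0,480-a.shape[1],0); cv2.imwrite("pics/v4.png",np.vstack([a,b])[...,::-1])
E
```

```text
[430.17663261 101.86677819  -6.53703917] 50.28202746510289 [0.43454406 0.76771763 0.56265683]
```

View pics/v4.png

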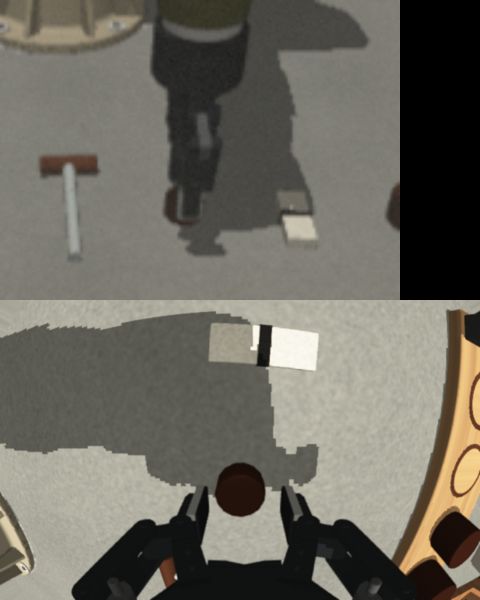

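{"fn": "play_rows", "kwargs": {"deltas": [{"ax": 0,"ay": 0,"az": 0,"tx": 0,"ty": 0,"tz": 6,"grip": 0.18},{"ax": 0,"ay": 0,"az": 0,"tx": 0,"ty": 0,"tz": 4,"grip": 0.18},{"ax": 0,"ay": 0,"az": 0,"tx": 0,"ty": 0,"tz": 3,"grip": 0.18},{"ax": 0,"ay": 0,"az": 0,"tx": 0,"ty": 0,"tz": 0,"grip": 0.18}]}}

```text
time_s: 20.18
tool_pos: [429.2, 101.8, -20.5]
ee_rot: [-0.0, 0.707, 0.708, -0.0]
force: [-0.3, 0.4, 0.6]
opening: 50.6
grip_force: 0.0
```

```bash
python3 - <<'E'
from h import *
w=eyes.snapshot("wrist"); cv2.imwrite("pics/v5.png",cv2.resize(w["img"][200:400,180:480],None,fx=2.5,fy=2.5)[...,::-1])
s=eyes.snapshot("scene"); P=pts(s); st=status.get_state(); tp=np.array(st["tool_pos"]); print(tp,st["opening"],st["force"])
d=np.abs(P-tp); m=(d[...,0]<70)&(d[...,1]<30)&(s["range_z"]>0)&(P[...,2]>3)&(P[...,0]>tp[0]+26); q=P[m]; q=q[np.argsort(q[:,2])]; print(q[:8].round(0).tolist())
E
```

```text
[429.55899032 101.82921524 -20.21176732] 50.55345245711414 [-0.07892015  0.38711247  0.46084772]
[[467.0, 131.0, 3.0], [462.0, 78.0, 3.0], [477.0, 100.0, 3.0], [496.0, 87.0, 3.0], [490.0, 88.0, 3.0], [499.0, 127.0, 4.0], [459.0, 109.0, 9.0], [460.0, 95.0, 10.0]]
```

View pics/v5.png

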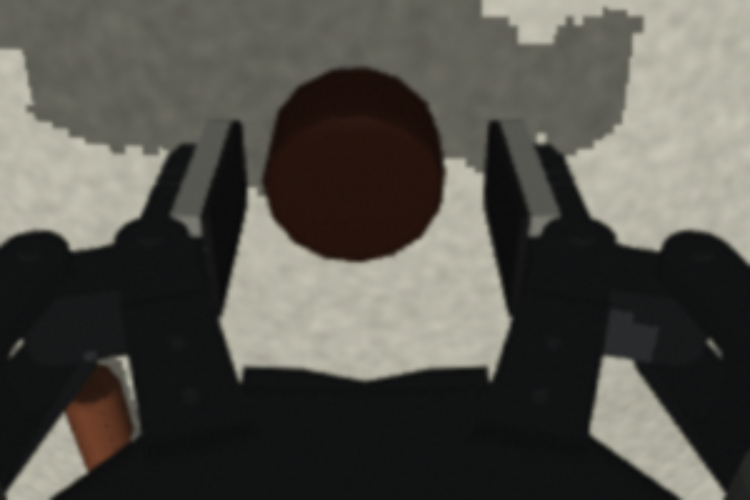

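The cheese lies between the pads and the tips are at z≈9. I'll lower another 3 mm and grip.

{"fn": "play_rows", "kwargs": {"deltas": [{"ax": 0,"ay": 0,"az": 0,"tx": 0,"ty": 0,"tz": 3,"grip": 0.18},{"ax": 0,"ay": 0,"az": 0,"tx": 0,"ty": 0,"tz": 0,"grip": 0.18},{"ax": 0,"ay": 0,"az": 0,"tx": 0,"ty": 0,"tz": 0,"grip": -1},{"ax": 0,"ay": 0,"az": 0,"tx": 0,"ty": 0,"tz": 0,"grip": -1},{"ax": 0,"ay": 0,"az": 0,"tx": 0,"ty": 0,"tz": 0,"grip": -1},{"ax": 0,"ay": 0,"az": 0,"tx": 0,"ty": 0,"tz": 0,"grip": -1},{"ax": 0,"ay": 0,"az": 0,"tx": 0,"ty": 0,"tz": 0,"grip": -1}]}}

```text
time_s: 21.15
tool_pos: [429.7, 101.8, -22.8]
ee_rot: [0.0, 0.707, 0.708, 0.0]
force: [-1.8, 0.3, 6.2]
opening: 34.0
grip_force: 60.0
```

{"fn": "play_rows", "kwargs": {"deltas": [{"ax": 0,"ay": 0,"az": 0,"tx": 0,"ty": 0,"tz": -15,"grip": -1},{"ax": 0,"ay": 0,"az": 0,"tx": 0,"ty": 0,"tz": -30,"grip": -1},{"ax": 0,"ay": 0,"az": 0,"tx": 0,"ty": 0,"tz": -35,"grip": -1},{"ax": 0,"ay": 0,"az": 0,"tx": 0,"ty": 0,"tz": -30,"grip": -1},{"ax": 0,"ay": 0,"az": 0,"tx": 8,"ty": 20,"tz": 0,"grip": -1},{"ax": 0,"ay": 0,"az": 0,"tx": 14,"ty": 40,"tz": 0,"grip": -1},{"ax": 0,"ay": 0,"az": 0,"tx": 14,"ty": 40,"tz": 0,"grip": -1},{"ax": 0,"ay": 0,"az": 0,"tx": 14,"ty": 40,"tz": 0,"grip": -1},{"ax": 0,"ay": 0,"az": 0,"tx": 14,"ty": 40,"tz": 0,"grip": -1},{"ax": 0,"ay": 0,"az": 0,"tx": 12,"ty": 34,"tz": 0,"grip": -1},{"ax": 0,"ay": 0,"az": 0,"tx": 8,"ty": 22,"tz": 0,"grip": -1},{"ax": 0,"ay": 0,"az": 0,"tx": 0,"ty": 0,"tz": 0,"grip": -1},{"ax": 0,"ay": 0,"az": 0,"tx": 0,"ty": 0,"tz": 0,"grip": -1},{"ax": 0,"ay": 0,"az": 0,"tx": 0,"ty": 0,"tz": 0,"grip": -1}]}}

```text
time_s: 22.9
tool_pos: [664.5, 185.9, 87.0]
ee_rot: [-0.0, 0.707, 0.708, -0.0]
force: [-0.7, -0.8, -1.0]
opening: 34.1
grip_force: 59.8
```

```bash
python3 m.py
```

```text
[664.7 186.   87.1]
47 86 y 232.6 245.8 xmax 715.0
53 210 y 232.3 245.9 xmax 714.4
59 125 y 234.8 245.9 xmax 708.5
113 20 y 170.4 186.8 xmax 689.5
119 43 y 169.9 193.0 xmax 694.2
125 80 y 169.8 192.8 xmax 696.1
131 105 y 170.0 197.2 xmax 697.7
137 141 y 170.1 197.4 xmax 696.8
143 78 y 175.1 192.9 xmax 696.8
```

{"fn": "play_rows", "kwargs": {"deltas": [{"ax": 0,"ay": 0,"az": 0,"tx": -1.5,"ty": 1,"tz": 20,"grip": -1},{"ax": 0,"ay": 0,"az": 0,"tx": 0,"ty": 0,"tz": 30,"grip": -1},{"ax": 0,"ay": 0,"az": 0,"tx": 0,"ty": 0,"tz": 23,"grip": -1},{"ax": 0,"ay": 0,"az": 0,"tx": 0,"ty": 0,"tz": 12,"grip": -1},{"ax": 0,"ay": 0,"az": 0,"tx": 0,"ty": 0,"tz": 6,"grip": -1},{"ax": 0,"ay": 0,"az": 0,"tx": 0,"ty": 0,"tz": 0,"grip": -1},{"ax": 0,"ay": 0,"az": 0,"tx": 0,"ty": 0,"tz": 0,"grip": -1},{"ax": 0,"ay": 0,"az": 0,"tx": 0,"ty": 0,"tz": 0,"grip": 0.4},{"ax": 0,"ay": 0,"az": 0,"tx": 0,"ty": 0,"tz": 0,"grip": 0.4},{"ax": 0,"ay": 0,"az": 0,"tx": 0,"ty": 0,"tz": 0,"grip": 0.4},{"ax": 0,"ay": 0,"az": 0,"tx": 0,"ty": 0,"tz": -20,"grip": 0.4},{"ax": 0,"ay": 0,"az": 0,"tx": 0,"ty": 0,"tz": -30,"grip": 0.4},{"ax": 0,"ay": 0,"az": 0,"tx": 0,"ty": 0,"tz": -30,"grip": 0.4},{"ax": 0,"ay": 0,"az": 0,"tx": 0,"ty": 0,"tz": -20,"grip": 0.4},{"ax": 0,"ay": 0,"az": 0,"tx": 0,"ty": 0,"tz": 0,"grip": 0.4}]}}

```text
time_s: 24.82
tool_pos: [668.0, 185.0, 98.0]
ee_rot: [0.001, 0.707, 0.708, 0.002]
force: [-0.2, -0.0, -0.2]
opening: 59.7
grip_force: 0.0
```

{"fn": "play_rows", "kwargs": {"deltas": [{"ax": 0,"ay": 0,"az": 0,"tx": 15,"ty": -30,"tz": 0,"grip": 0.4},{"ax": 0,"ay": 0,"az": 0,"tx": 22,"ty": -40,"tz": 0,"grip": 0.4},{"ax": 0,"ay": 0,"az": 0,"tx": 22,"ty": -40,"tz": 0,"grip": 0.4},{"ax": 0,"ay": 0,"az": 0,"tx": 22,"ty": -40,"tz": 0,"grip": 0.4},{"ax": 0,"ay": 0,"az": 0,"tx": 22,"ty": -40,"tz": 0,"grip": 0.4},{"ax": 0,"ay": 0,"az": 0,"tx": 14,"ty": -21,"tz": 0,"grip": 0.4},{"ax": 0,"ay": 0,"az": 0,"tx": 6.5,"ty": -10,"tz": 0,"grip": 0.4},{"ax": 0,"ay": 0,"az": 0,"tx": 0,"ty": 0,"tz": 0,"grip": 0.4},{"ax": 0,"ay": 0,"az": 0,"tx": 0,"ty": 0,"tz": 0,"grip": 0.4},{"ax": 0,"ay": 0,"az": 0,"tx": 0,"ty": 0,"tz": 0,"grip": 0.4}]}}

```text
time_s: 26.08
tool_pos: [446.2, 307.4, 95.7]
ee_rot: [0.0, 0.707, 0.707, 0.0]
force: [-0.3, -0.2, 0.4]
opening: 59.7
grip_force: 0.0
```

```bash
python3 c.py
```

```text
26.075 [446.2 307.4  95.7] [-0.3 -0.2  0.4] 59.653106409816644
scene 0.85 [193. 445.] [447. 309.  34.] [45. 43.  7.]
scene 0.83 [170. 258.] [ 349. -109.   51.] [57. 56.  7.]
scene 0.69 [260. 248.] [ 657. -108.   79.] [68. 66.  7.]
scene 0.64 [263. 338.] [662.  40.  61.] [51. 50.  6.]
scene 0.57 [262. 420.] [670. 186.  42.] [35. 34.  7.]
scene 0.56 [162. 227.] [ 313. -197.   51.] [56. 57.  6.]
scene 0.55 [259. 292.] [660. -35.  70.] [57. 59.  7.]
top 0.93 [101. 368.] [ 653. -110.   80.] [65. 63.  8.]
top 0.93 [102. 291.] [659.  39.  62.] [50. 47.  9.]
top 0.88 [281. 425.] [ 309. -200.   53.] [57. 59.  7.]
top 0.83 [ 97. 218.] [668. 184.  43.] [34. 35.  7.]
top 0.71 [263. 374.] [ 344. -111.   52.] [56. 56.  8.]
top 0.65 [101. 330.] [657. -37.  71.] [58. 58.  7.]
top 0.56 [216. 157.] [444. 307.  34.] [41. 41.  7.]
```

{"fn": "play_rows", "kwargs": {"deltas": [{"ax": 0,"ay": 0,"az": 0,"tx": 0,"ty": 0,"tz": 35,"grip": 0.4},{"ax": 0,"ay": 0,"az": 0,"tx": 0,"ty": 0,"tz": 35,"grip": 0.4},{"ax": 0,"ay": 0,"az": 0,"tx": 0,"ty": 0,"tz": 25,"grip": 0.4},{"ax": 0,"ay": 0,"az": 0,"tx": 0,"ty": 0,"tz": 14,"grip": 0.4},{"ax": 0,"ay": 0,"az": 0,"tx": 0,"ty": 0,"tz": 7,"grip": 0.4},{"ax": 0,"ay": 0,"az": 0,"tx": 0,"ty": 0,"tz": 0,"grip": 0.4},{"ax": 0,"ay": 0,"az": 0,"tx": 0,"ty": 0,"tz": 0,"grip": 0.4},{"ax": 0,"ay": 0,"az": 0,"tx": 0,"ty": 0,"tz": 0,"grip": -1},{"ax": 0,"ay": 0,"az": 0,"tx": 0,"ty": 0,"tz": 0,"grip": -1},{"ax": 0,"ay": 0,"az": 0,"tx": 0,"ty": 0,"tz": 0,"grip": -1},{"ax": 0,"ay": 0,"az": 0,"tx": 0,"ty": 0,"tz": 0,"grip": -1},{"ax": 0,"ay": 0,"az": 0,"tx": 0,"ty": 0,"tz": 0,"grip": -1},{"ax": 0,"ay": 0,"az": 0,"tx": 0,"ty": 0,"tz": -15,"grip": -1},{"ax": 0,"ay": 0,"az": 0,"tx": 0,"ty": 0,"tz": -30,"grip": -1},{"ax": 0,"ay": 0,"az": 0,"tx": 0,"ty": 0,"tz": -35,"grip": -1},{"ax": 0,"ay": 0,"az": 0,"tx": 0,"ty": 0,"tz": -30,"grip": -1},{"ax": 0,"ay": 0,"az": 0,"tx": 0,"ty": 0,"tz": 0,"grip": -1}]}}

```text
time_s: 28.4
tool_pos: [447.2, 308.9, 93.2]
ee_rot: [0.001, 0.706, 0.708, 0.003]
force: [-0.4, -0.3, -0.9]
opening: 42.6
grip_force: 60.9
```

{"fn": "play_rows", "kwargs": {"deltas": [{"ax": 0,"ay": 0,"az": 0,"tx": -18,"ty": 20,"tz": 0,"grip": -1},{"ax": 0,"ay": 0,"az": 0,"tx": -32,"ty": 35,"tz": 0,"grip": -1},{"ax": 0,"ay": 0,"az": 0,"tx": -32,"ty": 35,"tz": 0,"grip": -1},{"ax": 0,"ay": 0,"az": 0,"tx": -32,"ty": 35,"tz": 0,"grip": -1},{"ax": 0,"ay": 0,"az": 0,"tx": -32,"ty": 35,"tz": 0,"grip": -1},{"ax": 0,"ay": 0,"az": 0,"tx": -26,"ty": 30,"tz": 0,"grip": -1},{"ax": 0,"ay": 0,"az": 0,"tx": -16,"ty": 17,"tz": 0,"grip": -1},{"ax": 0,"ay": 0,"az": 0,"tx": -8,"ty": 9,"tz": 0,"grip": -1},{"ax": 0,"ay": 0,"az": 0,"tx": 0,"ty": 0,"tz": 0,"grip": -1},{"ax": 0,"ay": 0,"az": 0,"tx": 0,"ty": 0,"tz": 0,"grip": -1},{"ax": 0,"ay": 0,"az": 0,"tx": 0,"ty": 0,"tz": 0,"grip": -1}]}}

```text
time_s: 29.78
tool_pos: [660.9, 113.2, 90.0]
ee_rot: [-0.0, 0.706, 0.708, -0.0]
force: [-0.4, 0.5, -1.3]
opening: 42.1
grip_force: 60.9
```

```bash
python3 m.py
```

```text
[661.  113.1  90.1]
50 14 y 53.2 64.9 xmax 680.5
56 17 y 54.1 64.1 xmax 681.6
62 97 y 53.2 65.4 xmax 679.3
110 10 y 95.5 133.1 xmax 679.7
116 36 y 93.6 133.6 xmax 688.5
122 46 y 93.4 132.7 xmax 690.2
128 74 y 93.7 134.4 xmax 696.7
134 78 y 93.6 130.6 xmax 697.3
140 153 y 93.8 125.4 xmax 697.1
146 111 y 96.1 123.4 xmax 697.4
```

{"fn": "play_rows", "kwargs": {"deltas": [{"ax": 0,"ay": 0,"az": 0,"tx": -1.5,"ty": 0,"tz": 20,"grip": -1},{"ax": 0,"ay": 0,"az": 0,"tx": 0,"ty": 0,"tz": 30,"grip": -1},{"ax": 0,"ay": 0,"az": 0,"tx": 0,"ty": 0,"tz": 23,"grip": -1},{"ax": 0,"ay": 0,"az": 0,"tx": 0,"ty": 0,"tz": 12,"grip": -1},{"ax": 0,"ay": 0,"az": 0,"tx": 0,"ty": 0,"tz": 6,"grip": -1},{"ax": 0,"ay": 0,"az": 0,"tx": 0,"ty": 0,"tz": 0,"grip": -1},{"ax": 0,"ay": 0,"az": 0,"tx": 0,"ty": 0,"tz": 0,"grip": -1},{"ax": 0,"ay": 0,"az": 0,"tx": 0,"ty": 0,"tz": 0,"grip": 0.6},{"ax": 0,"ay": 0,"az": 0,"tx": 0,"ty": 0,"tz": 0,"grip": 0.6},{"ax": 0,"ay": 0,"az": 0,"tx": 0,"ty": 0,"tz": 0,"grip": 0.6},{"ax": 0,"ay": 0,"az": 0,"tx": 0,"ty": 0,"tz": -20,"grip": 0.6},{"ax": 0,"ay": 0,"az": 0,"tx": 0,"ty": 0,"tz": -35,"grip": 0.6},{"ax": 0,"ay": 0,"az": 0,"tx": 0,"ty": 0,"tz": -40,"grip": 0.6},{"ax": 0,"ay": 0,"az": 0,"tx": 0,"ty": 0,"tz": -40,"grip": 0.6},{"ax": 0,"ay": 0,"az": 0,"tx": 0,"ty": -40,"tz": 0,"grip": 0.6},{"ax": 0,"ay": 0,"az": 0,"tx": 0,"ty": -40,"tz": 0,"grip": 0.6},{"ax": 0,"ay": 0,"az": 0,"tx": 0,"ty": -40,"tz": 0,"grip": 0.6},{"ax": 0,"ay": 0,"az": 0,"tx": 0,"ty": -40,"tz": 0,"grip": 0.6},{"ax": 0,"ay": 0,"az": 0,"tx": 0,"ty": 0,"tz": 0,"grip": 0.6},{"ax": 0,"ay": 0,"az": 0,"tx": 0,"ty": 0,"tz": 0,"grip": 0.6}]}}

```text
time_s: 32.33
tool_pos: [502.7, 110.5, 134.5]
ee_rot: [0.001, 0.707, 0.708, 0.001]
force: [-0.0, -0.2, -0.5]
opening: 68.1
grip_force: 0.0
```

```bash
python3 c.py; python3 -c "
import cv2;i=cv2.imread('pics/l_top.png');j=cv2.imread('pics/l_scene.png')
import numpy as np
cv2.imwrite('pics/v6.png',np.vstack([cv2.resize(i[70:145,160:420],None,fx=3,fy=3),cv2.resize(j[230:310,200:480],(780,240))]))"
```

```text
32.325 [502.7 110.5 134.5] [-0.  -0.2 -0.5] 68.14516156868717
scene 0.85 [257. 293.] [660. -35.  70.] [57. 59.  7.]
scene 0.85 [257. 249.] [ 658. -108.   79.] [65. 66.  6.]
scene 0.74 [261. 375.] [667. 111.  52.] [40. 38.  6.]
scene 0.73 [263. 340.] [663.  41.  61.] [48. 48.  6.]
scene 0.71 [167. 261.] [ 349. -110.   51.] [55. 56.  6.]
scene 0.58 [263. 420.] [670. 186.  43.] [37. 33.  7.]
scene 0.55 [161. 225.] [ 313. -197.   51.] [56. 58.  7.]
top 0.94 [259. 373.] [ 345. -112.   52.] [58. 59.  7.]
top 0.85 [103. 329.] [656. -36.  71.] [60. 58.  8.]
top 0.79 [278. 422.] [ 309. -200.   52.] [59. 58.  8.]
top 0.78 [102. 370.] [ 653. -110.   80.] [65. 65.  8.]
top 0.73 [ 99. 258.] [662. 107.  53.] [43. 31.  7.]
top 0.71 [102. 293.] [659.  39.  62.] [51. 48.  9.]
top 0.46 [108. 264.] [650.  96.  20.] [42. 40.  7.]
```

View pics/v6.png

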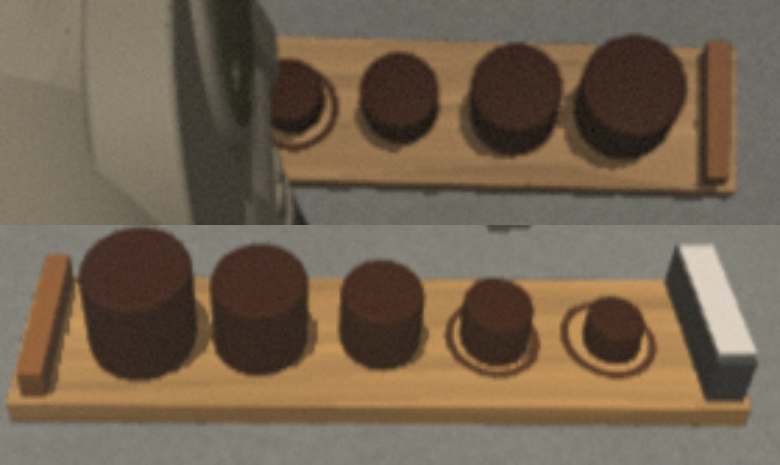

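All five cheeses stand upright in order, and the 44 at (497,320) and the 36 at (613,330) sit inside their rings. The gripper is clear, so I'll hand the job in.

```bash
python3 -c "
from bench import r; print(r.job_done())"
```

```text
the job is handed in; nothing more can be done
None
```

I handed the job in at about 32 s: all four cheeses measured upright and within about 5 mm of their ring marks, in size order from the white card, with the middle one where it began; no verdict was returned.

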